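# Stage the tins in packing order

## Robot

A 7-joint arm with a two-finger parallel gripper is mounted at the origin on the work surface. World frame = base frame: x ahead of the robot, y to its left, z up, the work surface at z = 0. Lengths are in m, angles in rad, forces in N, time in s.
With the tool pointing down it reaches from about 0.4 to 0.85 m from the base axis. Payload 6.9 kg.
Tool frame: the origin (TCP) lies between the finger pads; the fingertips stand 17 mm ahead of it and the grasp point (between the pads) lies 2 mm behind it; z points along the fingers, y is the direction in which the jaws open and shut (so a half turn about z gives the same grasp; the last joint's range is limited). The gripper opens to 85 mm and grips with 20 to 120 N. Pads are 22 mm wide; open, the fingers measure 114 mm over their backs; the gripper's body (76 mm by 85 mm) begins 54 mm behind the grasp point. The pads swing forward as they close: fully open they stand 13 mm farther back than shut.
Start: joints at [0.105, 0.507, -0.238, 1.5, 0.126, 1.149, -0.155], TCP at [0.625, -0, 0.248] pointing down, gripper open.
Joint ranges: [-3.08, 3.08], [-0.24, 2.05], [-1.43, 1.35], [0, 2.5], [-1.52, 4.66], [0.17, 1.96], [-2.89, 2.89]. Speed limits (rad/s): [2.39, 2.39, 3.14, 3.14, 3.14, 3.14, 3.14].

## Interface

Orientations are given as [roll, pitch, yaw] about the fixed x, y, z axes, in that order (R = Rz(yaw) Ry(pitch) Rx(roll)).
In Python, from station import * gives the robot as it stands. The module is installed in compiled form; this text tells all that it offers.
- The arm moves only by the shell command python3 -m handwheel 'ROWS' [OPENING] [FORCE]. ROWS is JSON, a list that holds one entry, the list of rows, each a list of 6 numbers: the shift along the tool's x, y, z scaled (see below), then the turn, a rotation vector about the tool's x, y, z scaled (see below). In form: [[[dx, dy, dz, wx, wy, wz], ...]]. A call has 1 to 10 rows; each row is the pose to reach, as a shift and turn from the pose commanded when the call began, along the tool's axes at that moment, turning the shorter way round; what a row does not reach only later rows make up. The controller multiplies each number of a shift by 150 mm and each number of a turn by 180 degrees. A row lasts 1/10 s, in which the tool goes at most 50 mm and 8.59 degrees, less where a joint would pass 70% of its speed; a pose out of reach is approached as far as the arm can. A call with a number of a shift or a turn outside -1 to 1 is refused whole. A call with a gripper value outside its range is refused whole. OPENING is the gripper command: -1 is shut, 1 is fully open, values between are in proportion, set as the call begins (- or left out, the last holds). The fingers move at their own pace and stop on an object; FORCE is the grip in N (left out, the last holds). Time passes only in rows, so rows that repeat a pose let the fingers close. It gives the time, the measured TCP pose, the force and the opening at its end, in the units of the state.
- get_obs(): the state, without advancing time (a new reading comes with each control period).
- get_image(name): name is "scene" or "side" or "wrist"; returns the picture (384x512x3 uint8, blue, green, red); there is no depth.
- calibration(name): a dict with "intrinsics" (3x3 intrinsics, pixels), "distortion" ([k1, k2, p1, p2, k3] as OpenCV has them; the pictures are not rectified), "extrinsics" (4x4, takes a point from camera to world coordinates); the wrist camera has in their place "T_tool_cam" (4x4, takes a point from camera to tool coordinates, whose origin is the TCP and whose axes are the flange's). Camera axes: x right, y up, looking along -z (the intrinsics and any distortion apply to the point x, -y, -z); pixel columns grow to the right and rows downward; lengths in m; the calibration is good to about 2 mm. A picture is of the moment at which its call begins: read the wrist's pose just before it. calibration takes no time and is no camera call.
- close_job(): hands the job in, once; it reports no verdict.
The state is a dict: "t": time; "qpos": joint angles; "qvel": joint speeds; "joint_torque": joint torques, N m; "position": TCP position; "tcp_rot": TCP orientation; "ft_force": force on the tool from outside, world axes, zero at the start; "moment": the same for the moment, N m; "grip_width": finger opening in m.
Only numpy, scipy, OpenCV 4.12 (cv2) and the standard library are available. Lean on these libraries where they do the work, as an engineer would, in place of code of your own. Each camera call takes 0.05 s, during which the arm holds its last target.

## Task

Set the four white tins out on the strip ready for packing: one standing upright in the middle of each round pad, in order of size, with the biggest on the pad nearest the open carton, because it is packed first, down to the smallest at the other end by the scale. Leave the little brown dropper bottle standing where it is.

Things in the scene. Friction and masses are not known exactly. Their poses are not given: they have to be found in the camera images.
- tin_xl_mid (a point): Biggest of four white round product tins that differ only in size: 65 mm across, 125 mm tall, loose, standing on the bench. The point is on its axis, half-way up; z is its axis.
- tin_l_mid (a point): Second biggest of four white round product tins that differ only in size: 58 mm across, 100 mm tall, loose, standing on the bench. The point is on its axis, half-way up; z is its axis.
- tin_m_mid (a point): Second smallest of four white round product tins that differ only in size: 51 mm across, 75 mm tall, loose, standing on the bench. The point is on its axis, half-way up; z is its axis.
- tin_s_mid (a point): Smallest of four white round product tins that differ only in size: 44 mm across, 50 mm tall, loose, standing on the bench. The point is on its axis, half-way up; z is its axis.
- pad_a: One of four alike black rubber discs, 74 mm across, fixed about 95 mm apart in one straight row along a low white strip with a 10 mm high metal edge 58 mm beyond the row. Origin at the centre of its underside; its top face, where a tin stands, is 2 mm above the origin and 8 mm above the bench. Which lettered pad is in which place of the row changes every time.
- pad_b: One of four alike black rubber discs, 74 mm across, fixed about 95 mm apart in one straight row along a low white strip with a 10 mm high metal edge 58 mm beyond the row. Origin at the centre of its underside; its top face, where a tin stands, is 2 mm above the origin and 8 mm above the bench. Which lettered pad is in which place of the row changes every time.
- pad_c: One of four alike black rubber discs, 74 mm across, fixed about 95 mm apart in one straight row along a low white strip with a 10 mm high metal edge 58 mm beyond the row. Origin at the centre of its underside; its top face, where a tin stands, is 2 mm above the origin and 8 mm above the bench. Which lettered pad is in which place of the row changes every time.
- pad_d: One of four alike black rubber discs, 74 mm across, fixed about 95 mm apart in one straight row along a low white strip with a 10 mm high metal edge 58 mm beyond the row. Origin at the centre of its underside; its top face, where a tin stands, is 2 mm above the origin and 8 mm above the bench. Which lettered pad is in which place of the row changes every time.
- carton_front (a point): Open shipping carton, white outside, brown inside, 190 x 170 mm and 130 mm tall, fixed; it stands by one end of the row of pads (left or right, it changes), the parcel scale with its steel plate by the other. The point is at the middle of its outer face towards the robot, 190 mm face to face from the far one and 85 mm from either side of the carton, half-way up; x points from this face into the carton.
- dropper_mid (a point): Little brown glass dropper bottle with a black cap, 32 mm across, 78 mm tall, loose, standing among the tins, not to be disturbed. The point is on its axis, half-way up; z is its axis.

How it is judged:
By the outcome, as a careful person would: the job done as asked, in the order asked, and still so for the second after the job is handed in, with the robot touching nothing.
It also fails if it takes over 99 s, if anything falls off the work surface, if the arm or the gripper's body presses on something with over 40 N, if the wrist force passes 120 N, or if a joint passes its speed limit or range.

## Working session

There is one attempt and no reset: what is moved stays moved. The work goes in short steps, Python scripts to look and compute and a shell command to move; the robot and the scene stay as the last step left them, time stands still between calls to the robot, and variables do not carry over. Pictures are saved under pics/ and viewed, and the job is handed in when it is done.

```bash
mkdir -p pics; python3 - <<'E'
from station import *
import cv2, numpy as np
np.set_printoptions(precision=4,suppress=True)
o=get_obs(); print(o)
for n in ("scene","side","wrist"):
    cv2.imwrite(f"pics/{n}0.png",get_image(n)); print(n,calibration(n))
E
```

```text
{'t': 0.0, 'qpos': array([ 0.1055,  0.5083, -0.2375,  1.5012,  0.1257,  1.1489, -0.1548]), 'qvel': array([ 0.0003,  0.0012,  0.0005, -0.0017, -0.0002, -0.0008,  0.0012]), 'joint_torque': array([  0.0012, -62.0588,  -2.187 , -24.9655,   0.0123,   0.0121,
         0.    ]), 'position': array([ 0.6245, -0.0001,  0.2474]), 'tcp_rot': array([-3.1398,  0.    ,  1.5709]), 'ft_force': array([ 1.0553, -0.1136, -0.1258]), 'moment': array([ 0.025 ,  0.01  , -0.0357]), 'grip_width': 0.08529611394839239}
scene {'intrinsics': array([[439.163 ,   0.    , 256.3024],
       [  0.    , 439.163 , 188.6431],
       [  0.    ,   0.    ,   1.    ]]), 'distortion': array([-0.0288,  0.    ,  0.    ,  0.    ,  0.    ]), 'extrinsics': array([[-0.4361, -0.745 ,  0.5048,  1.0656],
       [ 0.8999, -0.3583,  0.2486,  0.2263],
       [-0.0044,  0.5627,  0.8267,  0.8973],
       [ 0.    ,  0.    ,  0.    ,  1.    ]])}
side {'intrinsics': array([[371.0805,   0.    , 249.7125],
       [  0.    , 371.0805, 195.9479],
       [  0.    ,   0.    ,   1.    ]]), 'distortion': array([-0.0165,  0.    ,  0.    ,  0.    ,  0.    ]), 'extrinsics': array([[-0.8152,  0.4112, -0.4078,  0.1944],
       [-0.579 , -0.5922,  0.5604,  0.4344],
       [-0.0111,  0.693 ,  0.7209,  0.6552],
       [ 0.    ,  0.    ,  0.    ,  1.    ]])}
wrist {'intrinsics': array([[293.2664,   0.    , 259.2582],
       [  0.    , 293.2664, 191.1608],
       [  0.    ,   0.    ,   1.    ]]), 'distortion': array([-0.03,  0.  ,  0.  ,  0.  ,  0.  ]), 'T_tool_cam': array([[-0.0008,  0.9625,  0.2711,  0.0693],
       [ 1.    ,  0.0006,  0.0008, -0.0012],
       [ 0.0006,  0.2711, -0.9625, -0.1255],
       [ 0.    ,  0.    ,  0.    ,  1.    ]])}
```

View pics/scene0.png

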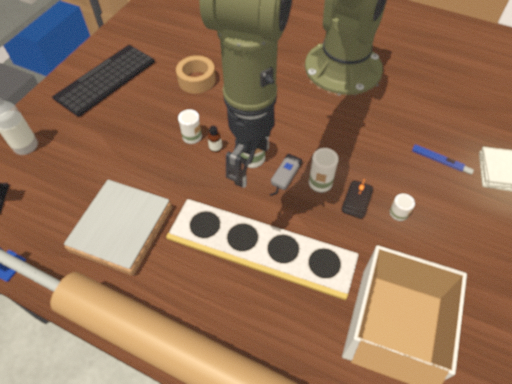

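View pics/side0.png

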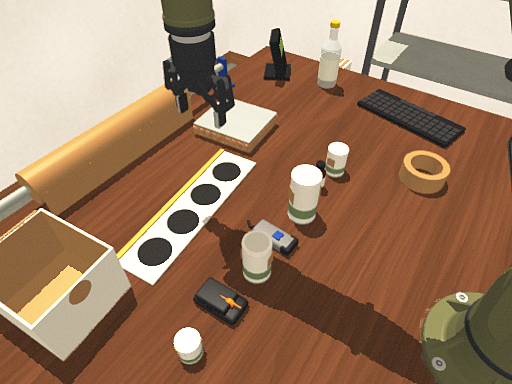

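View pics/wrist0.png

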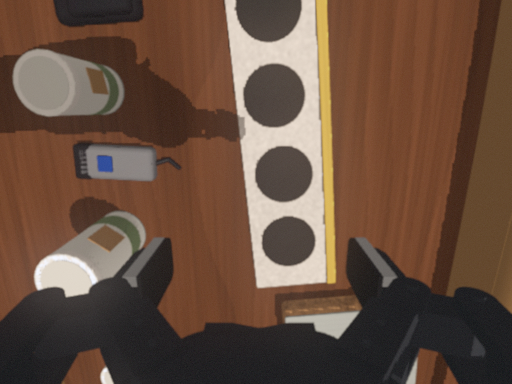

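```bash
python3 - <<'E'
import cv2, numpy as np
s=cv2.imread('pics/scene0.png');d=cv2.imread('pics/side0.png')
def c(im,x,y,w,h,k): return cv2.resize(im[y:y+h,x:x+w],None,fx=k,fy=k,interpolation=cv2.INTER_CUBIC)
cv2.imwrite('pics/z1.png',c(s,165,90,266,200,3))
cv2.imwrite('pics/z2.png',c(d,100,140,266,200,3)); cv2.imwrite('pics/z3.png',c(d,140,300,120,84,5))
E
```

```text
(no output)
```

View pics/z1.png

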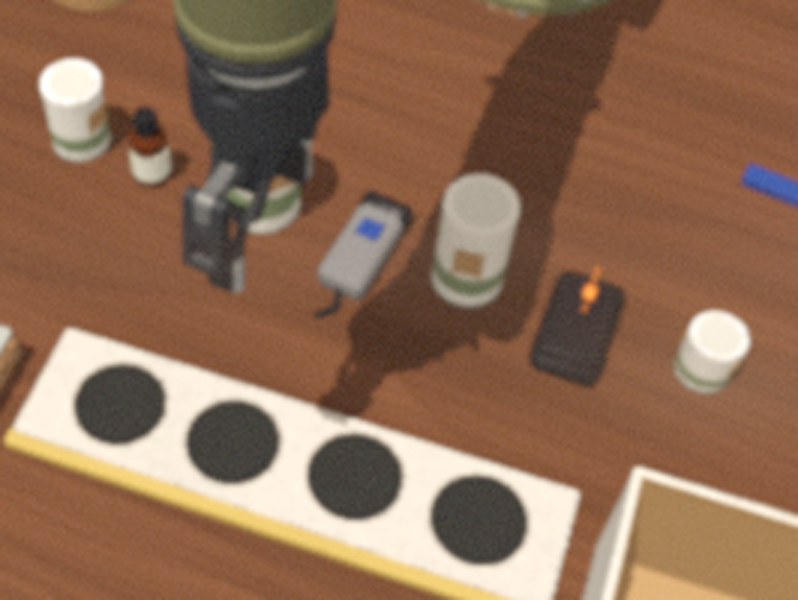

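View pics/z2.png

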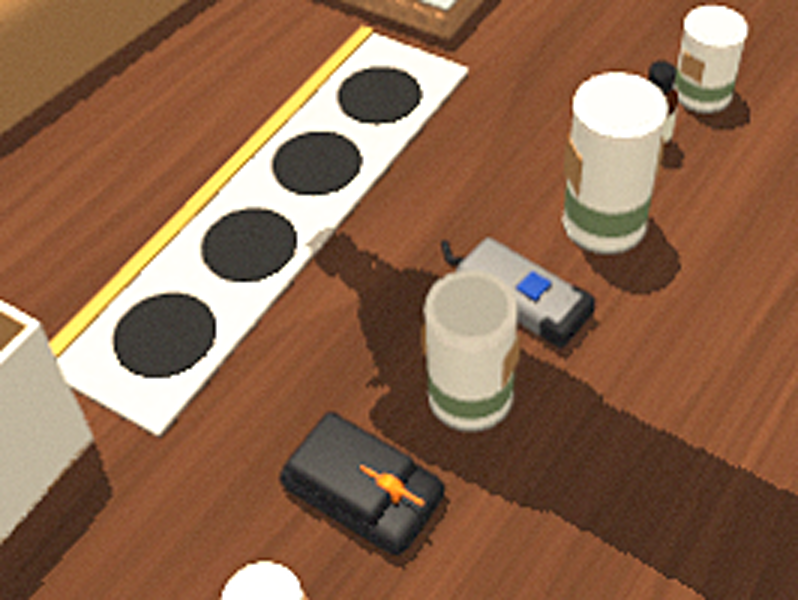

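View pics/z3.png

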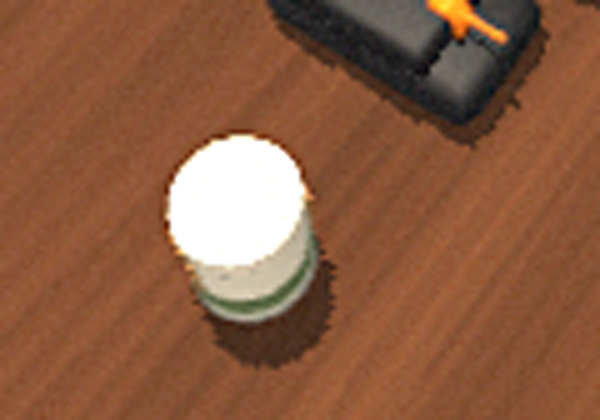

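```bash
cat > h.py <<'E'
from station import *
import cv2, numpy as np
from scipy.spatial.transform import Rotation as R
from scipy.optimize import least_squares
np.set_printoptions(precision=4,suppress=True)
def TW(name,o=None):
    c=calibration(name)
    if 'extrinsics' in c: return c,c['extrinsics']
    T=np.eye(4);T[:3,:3]=R.from_euler('xyz',o['tcp_rot']).as_matrix();T[:3,3]=o['position']
    return c,T@c['T_tool_cam']
def proj(P,name,o=None):
    c,T=TW(name,o); p=np.c_[P,np.ones(len(P))]@np.linalg.inv(T).T
    p=p[:,:3]*[1,-1,-1]
    return cv2.projectPoints(p,np.zeros(3),np.zeros(3),c['intrinsics'],c['distortion'])[0][:,0]
def onplane(uv,z,name,o=None):
    c,T=TW(name,o); q=cv2.undistortPoints(np.array(uv,float).reshape(-1,1,2),c['intrinsics'],c['distortion'])[:,0]
    d=np.c_[q[:,0],-q[:,1],-np.ones(len(q))]@T[:3,:3].T
    return T[:3,3]+d*((z-T[2,3])/d[:,2])[:,None]
def cyl(x,y,D,h,z0=0):
    a=np.linspace(0,2*np.pi,72,endpoint=False)
    return np.vstack([np.c_[x+D/2*np.cos(a),y+D/2*np.sin(a),np.full(72,z)] for z in (z0,z0+h)])
def bbox(x,y,D,h,name,o=None,z0=0):
    p=proj(cyl(x,y,D,h,z0),name,o); return np.r_[p.min(0),p.max(0)]
SZ=dict(xl=(.065,.125),l=(.058,.1),m=(.051,.075),s=(.044,.05),d=(.032,.078))
E
python3 - <<'E'
from h import *
Z=lambda b,off: np.array([b[0]/3+off[0],b[1]/3+off[1],b[2]/3+off[0],b[3]/3+off[1]],float)-.33
n=np.nan
so,do=(165,90),(100,140)
B={'xl':{'side':Z((563,72,667,252),do),'scene':Z((n,n,302,231),so)},
'l':{'scene':Z((432,174,520,305),so),'side':Z((424,272,518,428),do)},
'm':{'scene':Z((40,59,110,160),so),'side':Z((676,5,747,112),do)},
's':{'scene':Z((676,311,750,391),so)},
'd':{'scene':Z((129,n,172,186),so)}}
for k,v in B.items():
    def f(p):
        r=np.concatenate([bbox(*p,*SZ[k],nm)-b for nm,b in v.items()]); return r[~np.isnan(r)]
    s=least_squares(f,[.6,0]); print(k,s.x,s.fun)
for nm in('scene','side'):
    im=cv2.imread(f'pics/{nm}0.png'); m=(im.max(2)<75).astype(np.uint8)
    k,l,st,ce=cv2.connectedComponentsWithStats(m)
    for i in range(1,k):
        if 200<st[i,4]<1500: print(nm,ce[i],st[i],onplane(ce[i],.008,nm)[0])
E
```

```text
xl [ 0.4333 -0.0975] [-0.0264  0.1876  0.1693  0.468  -0.5007  0.3407]
l [0.4301 0.0913] [-0.0919 -0.4279 -0.1821  0.1707 -0.0625 -1.0012 -0.1457  1.1571]
m [ 0.4376 -0.2762] [-0.0091 -0.3179 -0.2163 -0.1157 -0.8218  0.1691  0.458   0.112 ]
s [0.4313 0.2938] [-0.0658 -0.3063  0.0633  0.2965]
d [ 0.4436 -0.1972] [-0.2916  0.3087 -0.0077]
scene [283.5418  13.1636] [278   0  14  32 275] [-0.164  -0.2714  0.008 ]
scene [251.7741 127.7126] [ 227   99   49   63 1496] [ 0.3484 -0.1392  0.008 ]
scene [237.1443 169.3368] [227 156  21  30 291] [ 0.4905 -0.1105  0.008 ]
scene [356.0583 199.2311] [343 181  29  37 463] [0.4461 0.189  0.008 ]
scene [204.4337 224.2992] [191 213  28  24 498] [ 0.665  -0.1061  0.008 ]
scene [242.102  236.9443] [228 225  29  25 539] [ 0.6565 -0.0122  0.008 ]
scene [282.6897 248.5798] [269 236  29  26 564] [0.6432 0.0831 0.008 ]
scene [324.1117 262.9283] [310 250  29  27 600] [0.6357 0.1793 0.008 ]
side [372.918   35.4529] [362   0  23  75 488] [ 0.6753 -1.1112  0.008 ]
side [276.9278  60.5228] [264  28  27  53 790] [ 0.8833 -0.6985  0.008 ]
side [226.1281 171.5101] [213 163  27  18 398] [ 0.6615 -0.1054  0.008 ]
side [205.175  194.0708] [191 184  29  21 480] [ 0.6534 -0.012   0.008 ]
side [182.8328 221.3055] [168 210  31  24 586] [0.6394 0.0835 0.008 ]
side [231.7112 243.8267] [220 228  26  34 329] [0.5096 0.0701 0.008 ]
side [154.4897 251.4938] [138 238  34  28 731] [0.632  0.1802 0.008 ]
side [484.1761 326.1554] [ 451  269   61  112 1113] [ 0.0233 -0.0443  0.008 ]
side [223.2412 307.8167] [193 278  57  51 742] [0.4326 0.1975 0.008 ]
side [109.41   332.0159] [ 71 294  66  86 439] [0.5714 0.353  0.008 ]
side [ 22.6194 341.0891] [  3 324  42  34 247] [0.6853 0.4547 0.008 ]
```

```bash
python3 - <<'E'
from h import *
o=get_obs()
im=cv2.imread('pics/wrist0.png'); 
P=[(.6633,-.1058),(.655,-.0121),(.6413,.0833)]
g=im.max(2)
for p in P:
    uv=proj(np.array([[*p,.008]]),'wrist',o)[0]
    m=np.zeros(g.shape,np.uint8); cv2.circle(m,tuple(int(v) for v in uv),44,1,-1)
    m=m*(g<80); k,l,st,ce=cv2.connectedComponentsWithStats(m.astype(np.uint8)); i=1+st[1:,4].argmax()
    c=max(cv2.findContours((l==i).astype(np.uint8),0,1)[0],key=len); e=cv2.fitEllipse(c)
    print(uv,ce[i],e,onplane(e[0],.008,'wrist',o))
print('carton',onplane([(378.3,246.7)],.13,'scene'))
# side S
b=np.array([167/5+140,132/5+300,318/5+140,321/5+300])-.4
print(least_squares(lambda p:bbox(*p,*SZ['s'],'side')-b,[.43,.29]).x)
for k,p in dict(xl=(.4333,-.0975),l=(.43,.0913)).items():
    q=proj(cyl(*p,*SZ[k]),'wrist',o)
    for a in (q[:72],q[72:]): cv2.polylines(im,[a.astype(int)],True,(0,0,255),1)
cv2.imwrite('pics/w0o.png',im)
E
```

```text
[289.0434 242.212 ] [287.1907 243.0152] ((287.6831970214844, 242.2452392578125), (42.66464614868164, 50.670654296875), 91.38699340820312) [[ 0.6614 -0.1058  0.008 ]]
[284.5229 174.9333] [266.4488 182.9606] ((270.00628662109375, 180.01336669921875), (22.845304489135742, 36.553470611572266), 150.7925567626953) [[ 0.6366 -0.0187  0.008 ]]
[274.7378  96.5647] [256.1182  99.1633] ((257.2999267578125, 98.85636901855469), (26.26491355895996, 39.30462646484375), 163.7839813232422) [[0.6206 0.0807 0.008 ]]
carton [[0.6171 0.2684 0.13  ]]
[0.4324 0.2918]
```

View pics/w0o.png

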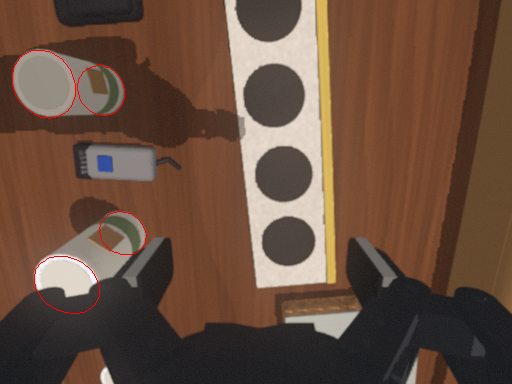

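```bash
python3 -m handwheel '[[[-0.2,-0.3,0,0,0,0],[-0.4,-0.6,0,0,0,0],[-0.6,-0.9,0,0,0,0],[-0.65,-1,0,0,0,0],[-0.65,-1,0,0,0,0],[-0.65,-1,0,0,0,0]]]' 1 40
```

```text
t: 0.75
position: [0.475, -0.0977, 0.2486]
tcp_rot: [3.141, 0.0, 1.57]
ft_force: [-0.1, 1.0, -0.1]
grip_width: 0.0853
```

```bash
python3 -m handwheel '[[[0,-0.278,0,0,0,0],[0,-0.278,0.1,0,0,0],[0,-0.278,0.3,0,0,0],[0,-0.278,0.5,0,0,0],[0,-0.278,0.7,0,0,0],[0,-0.278,0.85,0,0,0],[0,-0.278,0.95,0,0,0],[0,-0.278,1,0,0,0],[0,-0.278,1,0,0,0]]]' 1 40
python3 -m handwheel '[[[0,0,0.09,0,0,0],[0,0,0.09,0,0,0]]]' 1 40
python3 -m handwheel '[[[0,0,0,0,0,0],[0,0,0,0,0,0],[0,0,0,0,0,0],[0,0,0,0,0,0],[0,0,0,0,0,0],[0,0,0,0,0,0],[0,0,0,0,0,0],[0,0,0,0,0,0]]]' -1 40
```

```text
t: 1.65
position: [0.4338, -0.0966, 0.0974]
tcp_rot: [-3.14, -0.001, 1.572]
ft_force: [-0.3, 0.5, 0.5]
grip_width: 0.0852
t: 1.85
position: [0.4337, -0.0971, 0.0846]
tcp_rot: [-3.141, -0.0, 1.571]
ft_force: [-0.9, 0.2, 0.1]
grip_width: 0.0853
t: 2.65
position: [0.4338, -0.0975, 0.0859]
tcp_rot: [3.14, 0.0, 1.571]
ft_force: [-0.1, 1.8, 6.3]
grip_width: 0.0641
```

```bash
python3 -m handwheel '[[[0,0,-0.03,0,0,0],[0,0,-0.1,0,0,0],[0,0,-0.2,0,0,0],[0,0,-0.3,0,0,0],[0,0,-0.4,0,0,0],[0,0,-0.47,0,0,0],[0,0,-0.47,0,0,0]]]' -1 40
python3 -m handwheel '[[[0.05,0.035,0,0,0,0],[0.15,0.11,0,0,0,0],[0.3,0.22,0,0,0,0],[0.45,0.33,0,0,0,0],[0.6,0.44,0,0,0,0],[0.75,0.55,0,0,0,0],[0.9,0.66,0,0,0,0],[1,0.73,0,0,0,0],[1,0.73,0,0,0,0]]]'
```

```text
t: 3.35
position: [0.434, -0.0977, 0.1569]
tcp_rot: [3.139, 0.001, 1.571]
ft_force: [0.2, 0.3, -1.9]
grip_width: 0.0639
t: 4.25
position: [0.5437, 0.056, 0.1544]
tcp_rot: [-3.141, -0.002, 1.575]
ft_force: [-0.4, -0.2, -2.7]
grip_width: 0.0643
```

```bash
python3 -m handwheel '[[[0.07,0.05,0,0,0,0],[0.2,0.14,0,0,0,0],[0.35,0.25,0,0,0,0],[0.5,0.36,0,0,0,0],[0.65,0.46,0,0,0,0],[0.78,0.55,0,0,0,0],[0.85,0.6,0,0,0,0],[0.85,0.6,0,0,0,0],[0.85,0.6,0,0,0,0],[0.85,0.6,0,0,0,0]]]'
python3 - <<'E'
from h import *
o=get_obs(); print(o['position'],o['grip_width'],o['tcp_rot'])
for n in ('side','wrist','scene'):
    im=get_image(n)
    zb=o['position'][2]-.0859
    q=proj(cyl(o['position'][0],o['position'][1],.065,.125,zb),n,o)
    for a in (q[:72],q[72:]): cv2.polylines(im,[a.round().astype(int)],True,(0,0,255),1)
    cv2.imwrite(f'pics/{n}1.png',im)
E
```

```text
t: 5.25
position: [0.6323, 0.1781, 0.1552]
tcp_rot: [-3.141, 0.001, 1.569]
ft_force: [-0.9, -0.3, -2.1]
grip_width: 0.0643
[0.6323 0.1781 0.1552] 0.06430736873730218 [-3.1408  0.0014  1.5689]
```

View pics/side1.png

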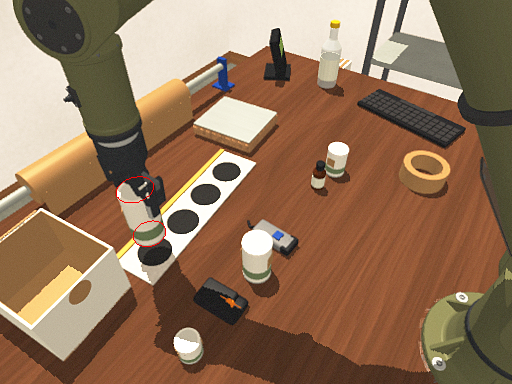

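View pics/wrist1.png

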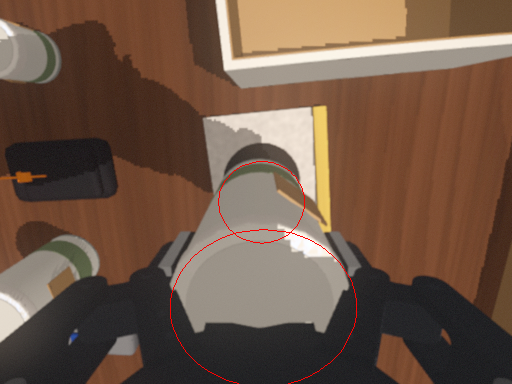

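View pics/scene1.png

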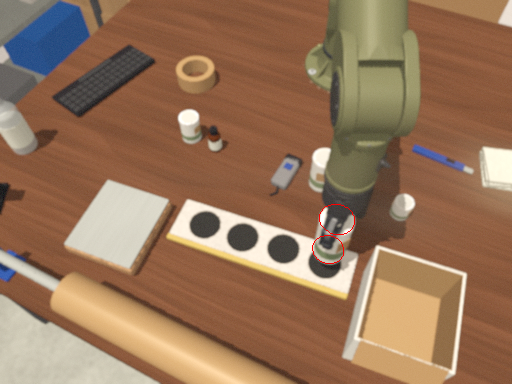

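```bash
python3 - <<'E'
import cv2, numpy as np
a=cv2.imread('pics/side1.png')[160:280,90:210];b=cv2.imread('pics/wrist1.png')[100:220,190:340]
cv2.imwrite('pics/z4.png',np.hstack([cv2.resize(a,(400,400),interpolation=2),cv2.resize(b,(400,400),interpolation=2)]))
E
```

```text
(no output)
```

View pics/z4.png

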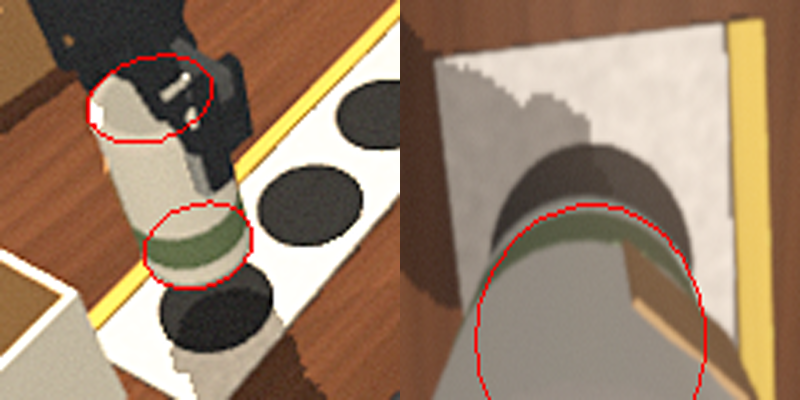

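```bash
python3 -m handwheel '[[[0.01,0.01,0,0,0,0],[0.01,0.01,0.06,0,0,0],[0.01,0.01,0.14,0,0,0],[0.01,0.01,0.22,0,0,0],[0.01,0.01,0.3,0,0,0],[0.01,0.01,0.35,0,0,0],[0.01,0.01,0.38,0,0,0],[0.01,0.01,0.38,0,0,0]]]'
python3 -m handwheel '[[[0,0,0.01,0,0,0],[0,0,0.02,0,0,0],[0,0,0.03,0,0,0],[0,0,0.03,0,0,0],[0,0,0.03,0,0,0]]]'
```

```text
t: 6.2
position: [0.634, 0.1814, 0.0974]
tcp_rot: [-3.14, 0.0, 1.571]
ft_force: [0.1, 0.5, -2.7]
grip_width: 0.0643
t: 6.7
position: [0.6345, 0.1815, 0.0941]
tcp_rot: [3.141, -0.0, 1.571]
ft_force: [0.2, -0.7, -2.2]
grip_width: 0.0644
```

```bash
python3 -m handwheel '[[[-0.01,0,0,0,0,0],[-0.01,0,0.01,0,0,0],[-0.01,0,0.01,0,0,0],[-0.01,0,0.01,0,0,0]]]'
python3 -m handwheel '[[[0,0,0.01,0,0,0],[0,0,0.01,0,0,0],[0,0,0.01,0,0,0]]]'
```

```text
t: 7.1
position: [0.6345, 0.1804, 0.094]
tcp_rot: [3.14, -0.001, 1.571]
ft_force: [-2.9, -0.8, 9.3]
grip_width: 0.0642
t: 7.4
position: [0.6345, 0.1804, 0.0939]
tcp_rot: [3.14, -0.001, 1.571]
ft_force: [-5.9, -1.7, 19.6]
grip_width: 0.0643
```

```bash
python3 -m handwheel '[[[0,0,-0.012,0,0,0],[0,0,-0.012,0,0,0]]]'
python3 -m handwheel '[[[0,0,0,0,0,0],[0,0,0,0,0,0],[0,0,0,0,0,0],[0,0,0,0,0,0],[0,0,-0.05,0,0,0],[0,0,-0.15,0,0,0],[0,0,-0.3,0,0,0],[0,0,-0.5,0,0,0],[0,0,-0.7,0,0,0],[0,0,-0.8,0,0,0]]]' 1
```

```text
t: 7.6
position: [0.6346, 0.1802, 0.094]
tcp_rot: [3.14, -0.0, 1.571]
ft_force: [-3.4, -1.0, 9.0]
grip_width: 0.0643
t: 8.6
position: [0.6353, 0.1804, 0.2162]
tcp_rot: [3.138, -0.001, 1.571]
ft_force: [0.4, -0.3, 0.6]
grip_width: 0.0855
```

```bash
python3 -m handwheel '[[[-0.1,-0.2,0,0,0,0],[-0.25,-0.45,0,0,0,0],[-0.4,-0.7,0,0,0,0],[-0.55,-0.95,0,0,0,0],[-0.593,-1,0,0,0,0],[-0.593,-1,0,0,0,0],[-0.593,-1,0,0,0,0]]]'
python3 - <<'E'
from h import *
o=get_obs(); print(o['position'])
for n in ('side','wrist','scene'):
    im=get_image(n); cv2.imwrite(f'pics/{n}2r.png',im)
    q=proj(cyl(.6338,.1798,.065,.125,.008),n,o)
    for a in (q[:72],q[72:]): cv2.polylines(im,[a.round().astype(int)],True,(0,0,255),1)
    q=proj(cyl(.4301,.0913,.058,.1),n,o)
    for a in (q[:72],q[72:]): cv2.polylines(im,[a.round().astype(int)],True,(0,0,255),1)
    for p in [(.6628,-.1058),(.6545,-.0121),(.6418,.0833)]: cv2.polylines(im,[proj(cyl(*p,.074,0,.008)[:72],n,o).round().astype(int)],True,(0,255,0),1)
    cv2.imwrite(f'pics/{n}2.png',im)
a=cv2.imread('pics/side2.png')[100:300,90:290];b=cv2.imread('pics/scene2.png')[100:300,180:380]
cv2.imwrite('pics/z5.png',np.hstack([cv2.resize(a,(400,400),interpolation=2),cv2.resize(b,(400,400),interpolation=2)]))
E
```

```text
t: 9.3
position: [0.4857, 0.0918, 0.2133]
tcp_rot: [3.139, -0.001, 1.571]
ft_force: [0.1, 0.1, 0.7]
grip_width: 0.0855
[0.4857 0.0918 0.2133]
```

View pics/z5.png

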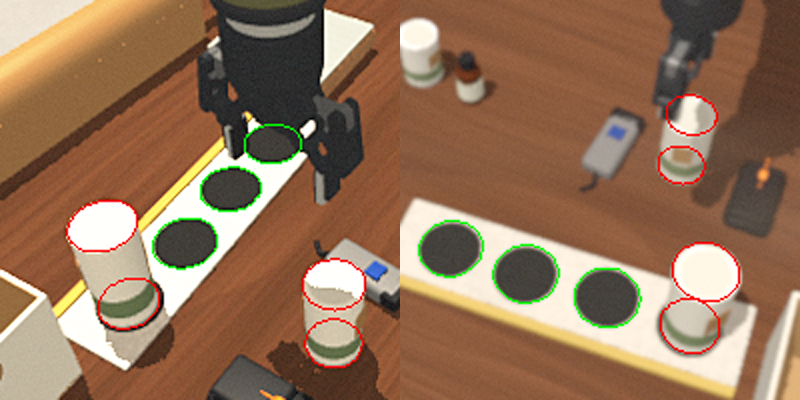

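View pics/wrist2.png

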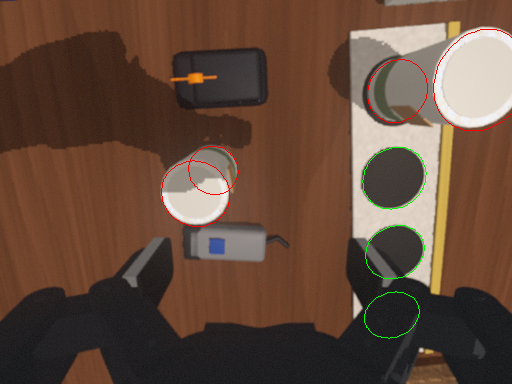

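```bash
python3 -m handwheel '[[[0,-0.2,0,0,0,0],[0,-0.371,0,0,0,0],[0,-0.371,0.1,0,0,0],[0,-0.371,0.3,0,0,0],[0,-0.371,0.5,0,0,0],[0,-0.371,0.7,0,0,0],[0,-0.371,0.85,0,0,0],[0,-0.371,0.95,0,0,0],[0,-0.371,1,0,0,0],[0,-0.371,1,0,0,0]]]' 1
python3 -m handwheel '[[[0,0,0,0,0,0],[0,0,0,0,0,0],[0,0,0,0,0,0],[0,0,0,0,0,0],[0,0,0,0,0,0],[0,0,0,0,0,0],[0,0,0,0,0,0],[0,0,0,0,0,0]]]' -1 40
```

```text
t: 10.45
position: [0.4286, 0.0915, 0.0616]
tcp_rot: [-3.14, 0.0, 1.571]
ft_force: [-0.5, -0.3, 1.0]
grip_width: 0.0859
t: 11.25
position: [0.4295, 0.0913, 0.0635]
tcp_rot: [3.139, -0.001, 1.571]
ft_force: [1.1, -0.6, 6.8]
grip_width: 0.0568
```

```bash
python3 -m handwheel '[[[0,0,-0.03,0,0,0],[0,0,-0.1,0,0,0],[0,0,-0.2,0,0,0],[0,0,-0.3,0,0,0],[0,0,-0.4,0,0,0],[0,0,-0.47,0,0,0],[0,0,-0.47,0,0,0]]]' -1 40
python3 -m handwheel '[[[0,0.05,0,0,0,0],[0,0.15,0,0,0,0],[0,0.3,0,0,0,0],[0,0.45,0,0,0,0],[0,0.6,0,0,0,0],[0,0.75,0,0,0,0],[0,0.88,0,0,0,0],[0,0.97,0,0,0,0],[0,1,0,0,0,0],[0,1,0,0,0,0]]]'
```

```text
t: 11.95
position: [0.4293, 0.0911, 0.1346]
tcp_rot: [3.139, -0.001, 1.57]
ft_force: [0.2, -0.0, -2.1]
grip_width: 0.0571
t: 12.95
position: [0.5786, 0.0909, 0.132]
tcp_rot: [-3.14, 0.0, 1.571]
ft_force: [-0.0, 0.1, -1.7]
grip_width: 0.0572
```

```bash
python3 -m handwheel '[[[-0.02,0.08,0,0,0,0],[-0.04,0.2,0,0,0,0],[-0.053,0.32,0,0,0,0],[-0.053,0.4,0,0,0,0],[-0.053,0.417,0,0,0,0],[-0.053,0.417,0,0,0,0],[-0.053,0.417,0,0,0,0],[-0.053,0.417,0,0,0,0]]]'
```

```text
t: 13.75
position: [0.6404, 0.0832, 0.1331]
tcp_rot: [-3.141, 0.0, 1.571]
ft_force: [-0.1, -0.7, -1.9]
grip_width: 0.0571
```

```bash
python3 -m handwheel '[[[0,0.01,0.06,0,0,0],[0,0.01,0.14,0,0,0],[0,0.01,0.22,0,0,0],[0,0.01,0.3,0,0,0],[0,0.01,0.35,0,0,0],[0,0.01,0.38,0,0,0],[0,0.01,0.39,0,0,0],[0,0.01,0.39,0,0,0]]]'
python3 -m handwheel '[[[0,0,0.01,0,0,0],[0,0,0.015,0,0,0],[0,0,0.02,0,0,0],[0,0,0.02,0,0,0]]]'
```

```text
t: 14.55
position: [0.6428, 0.0831, 0.0746]
tcp_rot: [3.141, -0.0, 1.571]
ft_force: [-0.6, 0.9, -2.4]
grip_width: 0.0576
t: 14.95
position: [0.6428, 0.0831, 0.0717]
tcp_rot: [3.141, -0.0, 1.571]
ft_force: [0.6, -0.2, -1.4]
grip_width: 0.0571
```

```bash
python3 -m handwheel '[[[0,0,0.008,0,0,0],[0,0,0.008,0,0,0],[0,0,0.008,0,0,0]]]'
```

```text
t: 15.25
position: [0.6428, 0.0831, 0.0716]
tcp_rot: [3.141, 0.0, 1.571]
ft_force: [-2.5, -0.4, 6.8]
grip_width: 0.0572
```

```bash
python3 -m handwheel '[[[0,0,0,0,0,0],[0,0,0,0,0,0],[0,0,0,0,0,0],[0,0,0,0,0,0],[0,0,-0.05,0,0,0],[0,0,-0.15,0,0,0],[0,0,-0.35,0,0,0],[0,0,-0.6,0,0,0],[0,0,-0.8,0,0,0],[0,0,-0.8,0,0,0]]]' 1
python3 -m handwheel '[[[-0.2,-0.11,0,0,0,0],[-0.45,-0.25,0,0,0,0],[-0.7,-0.4,0,0,0,0],[-0.9,-0.51,0,0,0,0],[-1,-0.57,0,0,0,0],[-1,-0.57,0,0,0,0]]]'
python3 -m handwheel '[[[-0.2,-0.11,0,0,0,0],[-0.45,-0.25,0,0,0,0],[-0.7,-0.4,0,0,0,0],[-0.9,-0.51,0,0,0,0],[-1,-0.57,0,0,0,0],[-1,-0.57,0,0,0,0],[-1,-0.57,0,0,0,0]]]'
python3 - <<'E'
from h import *
o=get_obs(); print(o['position'])
for n in ('side','wrist','scene'):
    im=get_image(n)
    for p,s,z in [((.6338,.1798),'xl',.008),((.6418,.0833),'l',.008),((.4376,-.2762),'m',0),((.4436,-.1972),'d',0)]:
      q=proj(cyl(*p,*SZ[s],z),n,o)
      for a in (q[:72],q[72:]): cv2.polylines(im,[a.round().astype(int)],True,(0,0,255),1)
    for p in [(.6628,-.1058),(.6545,-.0121)]: cv2.polylines(im,[proj(cyl(*p,.074,0,.008)[:72],n,o).round().astype(int)],True,(0,255,0),1)
    cv2.imwrite(f'pics/{n}3.png',im)
a=cv2.imread('pics/side3.png')[100:300,130:380];b=cv2.imread('pics/scene3.png')[100:300,150:350]
cv2.imwrite('pics/z6.png',np.hstack([cv2.resize(a,(450,360),interpolation=2),cv2.resize(b,(340,360),interpolation=2)]))
E
```

```text
t: 16.25
position: [0.6453, 0.0837, 0.1969]
tcp_rot: [3.132, -0.002, 1.571]
ft_force: [0.5, -0.2, 0.6]
grip_width: 0.0854
t: 16.85
position: [0.5562, -0.0696, 0.1909]
tcp_rot: [-3.141, 0.001, 1.567]
ft_force: [0.8, -0.2, -0.6]
grip_width: 0.0856
t: 17.55
position: [0.4731, -0.2153, 0.1906]
tcp_rot: [3.14, -0.001, 1.572]
ft_force: [0.4, 0.4, 0.2]
grip_width: 0.0854
[ 0.4731 -0.2153  0.1906]
```

View pics/z6.png

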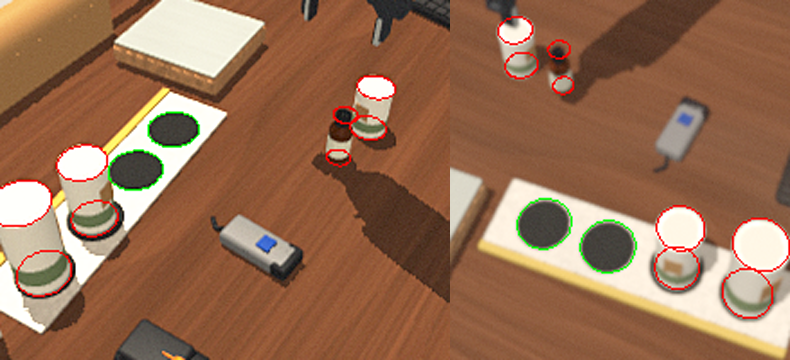

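View pics/wrist3.png

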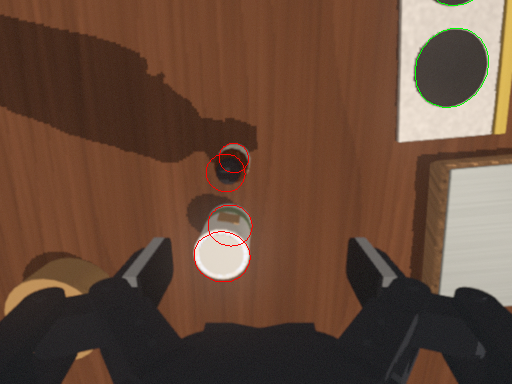

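```bash
python3 -m handwheel '[[[-0.2,-0.12,0,0,0,0],[-0.4,-0.236,0,0,0,0],[-0.4,-0.236,0.1,0,0,0],[-0.4,-0.236,0.3,0,0,0],[-0.4,-0.236,0.3,0,0,0],[-0.4,-0.236,0.3,0,0,0]]]' 1
```

```text
t: 18.3
position: [0.4369, -0.2758, 0.1455]
tcp_rot: [-3.141, -0.001, 1.573]
ft_force: [-0.4, 0.5, -0.3]
grip_width: 0.0854
```

```bash
python3 -m handwheel '[[[0,0,0.1,0,0,0],[0,0,0.3,0,0,0],[0,0,0.5,0,0,0],[0,0,0.63,0,0,0],[0,0,0.68,0,0,0],[0,0,0.68,0,0,0],[0,0,0.68,0,0,0]]]' 1
python3 -m handwheel '[[[0,0,0,0,0,0],[0,0,0,0,0,0],[0,0,0,0,0,0],[0,0,0,0,0,0],[0,0,0,0,0,0],[0,0,0,0,0,0],[0,0,0,0,0,0],[0,0,0,0,0,0],[0,0,0,0,0,0]]]' -1 40
```

```text
t: 19.0
position: [0.4373, -0.2771, 0.0446]
tcp_rot: [3.14, 0.001, 1.571]
ft_force: [-0.3, -0.2, 0.7]
grip_width: 0.0852
t: 19.9
position: [0.4368, -0.2772, 0.0444]
tcp_rot: [3.14, 0.001, 1.571]
ft_force: [-0.5, 0.3, 7.1]
grip_width: 0.0501
```

```bash
python3 -m handwheel '[[[0,0,-0.03,0,0,0],[0,0,-0.1,0,0,0],[0,0,-0.22,0,0,0],[0,0,-0.36,0,0,0],[0,0,-0.5,0,0,0],[0,0,-0.62,0,0,0],[0,0,-0.7,0,0,0],[0,0,-0.7,0,0,0]]]' -1 40
python3 -m handwheel '[[[0.05,0.04,0,0,0,0],[0.15,0.12,0,0,0,0],[0.3,0.25,0,0,0,0],[0.45,0.37,0,0,0,0],[0.6,0.5,0,0,0,0],[0.75,0.62,0,0,0,0],[0.85,0.7,0,0,0,0],[0.88,0.726,0,0,0,0],[0.88,0.726,0,0,0,0]]]'
python3 -m handwheel '[[[0.05,0.04,0,0,0,0],[0.15,0.12,0,0,0,0],[0.3,0.25,0,0,0,0],[0.45,0.37,0,0,0,0],[0.6,0.5,0,0,0,0],[0.75,0.62,0,0,0,0],[0.85,0.7,0,0,0,0],[0.88,0.726,0,0,0,0],[0.88,0.726,0,0,0,0],[0.88,0.726,0,0,0,0]]]'
```

```text
t: 20.7
position: [0.437, -0.2774, 0.1502]
tcp_rot: [3.139, 0.002, 1.571]
ft_force: [0.9, 0.5, -1.2]
grip_width: 0.0502
t: 21.6
position: [0.5451, -0.1437, 0.1474]
tcp_rot: [-3.14, -0.001, 1.573]
ft_force: [-1.1, 0.5, -1.0]
grip_width: 0.0503
t: 22.6
position: [0.6533, -0.0149, 0.1482]
tcp_rot: [-3.141, 0.001, 1.569]
ft_force: [-0.5, -1.0, -0.8]
grip_width: 0.0503
```

```bash
python3 -m handwheel '[[[0.01,0.008,0.06,0,0,0],[0.01,0.008,0.16,0,0,0],[0.01,0.008,0.28,0,0,0],[0.01,0.008,0.4,0,0,0],[0.01,0.008,0.5,0,0,0],[0.01,0.008,0.58,0,0,0],[0.01,0.008,0.62,0,0,0],[0.01,0.008,0.62,0,0,0],[0.01,0.008,0.62,0,0,0]]]'
```

```text
t: 23.5
position: [0.6557, -0.0114, 0.0558]
tcp_rot: [3.141, -0.0, 1.571]
ft_force: [-0.6, -0.3, -1.1]
grip_width: 0.0503
```

```bash
python3 -m handwheel '[[[-0.01,-0.007,0.005,0,0,0],[-0.01,-0.007,0.01,0,0,0],[-0.01,-0.007,0.02,0,0,0],[-0.01,-0.007,0.025,0,0,0],[-0.01,-0.007,0.025,0,0,0]]]'
```

```text
t: 24.0
position: [0.6545, -0.013, 0.0525]
tcp_rot: [3.141, 0.0, 1.571]
ft_force: [-1.6, 0.0, 5.4]
grip_width: 0.0502
```

```bash
python3 -m handwheel '[[[0,0,0,0,0,0],[0,0,0,0,0,0],[0,0,0,0,0,0],[0,0,0,0,0,0],[0,0,-0.05,0,0,0],[0,0,-0.15,0,0,0],[0,0,-0.35,0,0,0],[0,0,-0.6,0,0,0],[0,0,-0.85,0,0,0],[0,0,-1,0,0,0]]]' 1
python3 -m handwheel '[[[0,-0.25,0,0,0,0],[0.2,-0.5,0,0,0,0],[0.45,-0.7,0,0,0,0],[0.7,-0.72,0,0,0,0],[0.9,-0.74,0,0,0,0],[1,-0.74,0,0,0,0],[1,-0.74,0,0,0,0]]]'
python3 -m handwheel '[[[0.25,-0.2,0,0,0,0],[0.5,-0.4,0,0,0,0],[0.75,-0.6,0,0,0,0],[1,-0.74,0,0,0,0],[1,-0.74,0,0,0,0],[1,-0.74,0,0,0,0]]]'
```

```text
t: 25.0
position: [0.6553, -0.0128, 0.2065]
tcp_rot: [3.136, -0.0, 1.571]
ft_force: [1.2, 0.6, -0.2]
grip_width: 0.0853
t: 25.7
position: [0.5433, 0.1394, 0.2026]
tcp_rot: [3.14, -0.001, 1.574]
ft_force: [0.1, 0.2, 0.2]
grip_width: 0.0856
t: 26.3
position: [0.4329, 0.2862, 0.2018]
tcp_rot: [3.141, 0.001, 1.571]
ft_force: [0.3, -0.9, -0.0]
grip_width: 0.0855
```

```bash
python3 - <<'E'
from h import *
o=get_obs(); print(o['position'])
for n in ('side','wrist','scene'):
    im=get_image(n)
    for p,s,z in [((.6338,.1798),'xl',.008),((.6418,.0833),'l',.008),((.6545,-.0121),'m',.008),((.4318,.2928),'s',0),((.4436,-.1972),'d',0)]:
      q=proj(cyl(*p,*SZ[s],z),n,o)
      for a in (q[:72],q[72:]): cv2.polylines(im,[a.round().astype(int)],True,(0,0,255),1)
    for p in [(.6628,-.1058)]: cv2.polylines(im,[proj(cyl(*p,.074,0,.008)[:72],n,o).round().astype(int)],True,(0,255,0),1)
    cv2.imwrite(f'pics/{n}4.png',im)
a=cv2.imread('pics/side4.png')[100:300,110:360];b=cv2.imread('pics/scene4.png')[100:300,150:350]
cv2.imwrite('pics/z7.png',np.hstack([cv2.resize(a,(450,360),interpolation=2),cv2.resize(b,(340,360),interpolation=2)]))
E
```

```text
[0.4329 0.2862 0.2018]
```

View pics/z7.png

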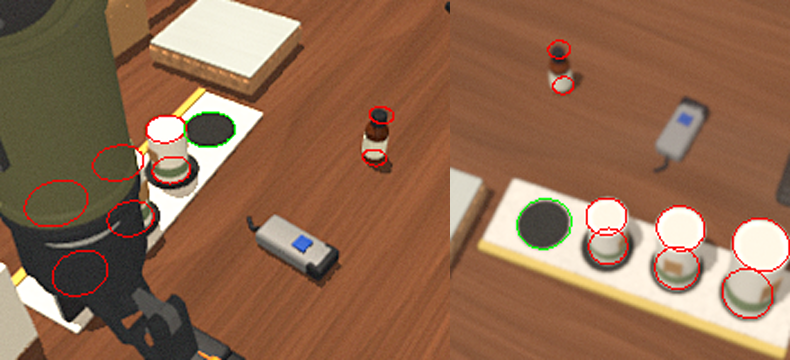

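View pics/wrist4.png

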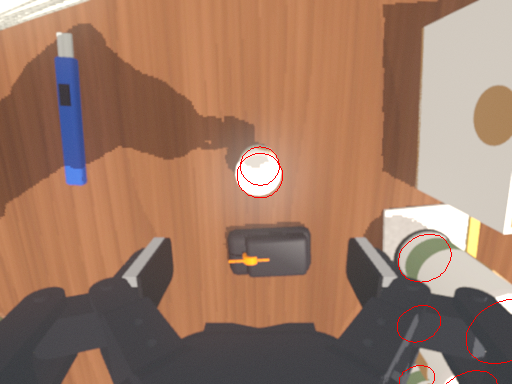

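```bash
python3 -m handwheel '[[[0.04,-0.007,0.1,0,0,0],[0.04,-0.007,0.3,0,0,0],[0.04,-0.007,0.5,0,0,0],[0.04,-0.007,0.7,0,0,0],[0.04,-0.007,0.7,0,0,0],[0.04,-0.007,0.7,0,0,0]]]' 1
```

```text
t: 27.05
position: [0.4319, 0.292, 0.0968]
tcp_rot: [-3.141, 0.001, 1.569]
ft_force: [0.3, 0.3, 1.0]
grip_width: 0.0852
```

```bash
python3 -m handwheel '[[[0,0,0.1,0,0,0],[0,0,0.25,0,0,0],[0,0,0.38,0,0,0],[0,0,0.45,0,0,0],[0,0,0.45,0,0,0],[0,0,0.45,0,0,0]]]' 1
python3 -m handwheel '[[[0,0,0,0,0,0],[0,0,0,0,0,0],[0,0,0,0,0,0],[0,0,0,0,0,0],[0,0,0,0,0,0],[0,0,0,0,0,0],[0,0,0,0,0,0],[0,0,0,0,0,0],[0,0,0,0,0,0],[0,0,0,0,0,0]]]' -1 40
```

```text
t: 27.65
position: [0.4319, 0.2933, 0.0302]
tcp_rot: [3.14, -0.001, 1.57]
ft_force: [-0.3, -0.5, 0.4]
grip_width: 0.0854
t: 28.65
position: [0.4315, 0.2933, 0.0299]
tcp_rot: [3.141, -0.001, 1.571]
ft_force: [-0.7, -0.2, 5.6]
grip_width: 0.043
```

```bash
python3 -m handwheel '[[[0,0,-0.03,0,0,0],[0,0,-0.1,0,0,0],[0,0,-0.22,0,0,0],[0,0,-0.36,0,0,0],[0,0,-0.5,0,0,0],[0,0,-0.64,0,0,0],[0,0,-0.75,0,0,0],[0,0,-0.8,0,0,0],[0,0,-0.8,0,0,0]]]' -1 40
python3 -m handwheel '[[[-0.05,0.01,0,0,0,0],[-0.15,0.03,0,0,0,0],[-0.32,0.06,0,0,0,0],[-0.5,0.1,0,0,0,0],[-0.68,0.14,0,0,0,0],[-0.85,0.17,0,0,0,0],[-1,0.2,0,0,0,0]]]'
python3 -m handwheel '[[[-0.15,0.06,0,0,0,0],[-0.32,0.13,0,0,0,0],[-0.5,0.2,0,0,0,0],[-0.68,0.27,0,0,0,0],[-0.85,0.34,0,0,0,0],[-0.96,0.39,0,0,0,0],[-1,0.4,0,0,0,0],[-1,0.4,0,0,0,0]]]'
```

```text
t: 29.55
position: [0.4316, 0.2933, 0.1504]
tcp_rot: [3.14, -0.001, 1.571]
ft_force: [0.0, 0.7, 0.3]
grip_width: 0.0436
t: 30.25
position: [0.4608, 0.1398, 0.1483]
tcp_rot: [-3.14, 0.001, 1.569]
ft_force: [-0.2, 0.2, -1.1]
grip_width: 0.0433
t: 31.05
position: [0.5204, -0.0085, 0.1484]
tcp_rot: [-3.14, 0.0, 1.568]
ft_force: [0.2, 0.3, -0.5]
grip_width: 0.0431
```

```bash
python3 -m handwheel '[[[-0.05,0.06,0,0,0,0],[-0.15,0.18,0,0,0,0],[-0.28,0.35,0,0,0,0],[-0.4,0.52,0,0,0,0],[-0.52,0.7,0,0,0,0],[-0.6,0.85,0,0,0,0],[-0.65,0.93,0,0,0,0],[-0.65,0.95,0,0,0,0],[-0.65,0.95,0,0,0,0],[-0.65,0.95,0,0,0,0]]]'
```

```text
t: 32.05
position: [0.663, -0.1031, 0.149]
tcp_rot: [-3.141, -0.001, 1.572]
ft_force: [1.0, 0.2, -0.5]
grip_width: 0.0433
```

```bash
python3 -m handwheel '[[[-0.01,0,0.06,0,0,0],[-0.02,0,0.16,0,0,0],[-0.02,0,0.3,0,0,0],[-0.02,0,0.44,0,0,0],[-0.02,0,0.56,0,0,0],[-0.02,0,0.65,0,0,0],[-0.02,0,0.7,0,0,0],[-0.02,0,0.71,0,0,0],[-0.02,0,0.71,0,0,0],[-0.02,0,0.71,0,0,0]]]'
```

```text
t: 33.05
position: [0.6643, -0.1075, 0.0435]
tcp_rot: [3.14, 0.0, 1.571]
ft_force: [0.8, 0.6, -0.1]
grip_width: 0.0433
```

```bash
python3 -m handwheel '[[[0.008,-0.008,0.01,0,0,0],[0.008,-0.008,0.02,0,0,0],[0.008,-0.008,0.03,0,0,0],[0.008,-0.008,0.035,0,0,0],[0.008,-0.008,0.035,0,0,0],[0.008,-0.008,0.035,0,0,0]]]'
```

```text
t: 33.65
position: [0.6625, -0.1062, 0.038]
tcp_rot: [3.141, 0.0, 1.571]
ft_force: [-1.7, 0.2, 6.4]
grip_width: 0.0433
```

Contact. Release, lift, and retreat for a final check.

```bash
python3 -m handwheel '[[[0,0,0,0,0,0],[0,0,0,0,0,0],[0,0,0,0,0,0],[0,0,0,0,0,0],[0,0,-0.05,0,0,0],[0,0,-0.15,0,0,0],[0,0,-0.35,0,0,0],[0,0,-0.6,0,0,0],[0,0,-0.85,0,0,0],[0,0,-1,0,0,0]]]' 1
python3 -m handwheel '[[[0,-0.2,-0.1,0,0,0],[0,-0.5,-0.3,0,0,0],[0,-0.8,-0.4,0,0,0],[0,-1,-0.4,0,0,0],[0,-1,-0.4,0,0,0],[0,-1,-0.4,0,0,0]]]'
python3 - <<'E'
from h import *
o=get_obs(); print(o['position'])
for n in ('side','wrist','scene'):
    im=get_image(n); cv2.imwrite(f'pics/{n}5r.png',im)
    for p,s,z in [((.6338,.1798),'xl',.008),((.6418,.0833),'l',.008),((.6545,-.0121),'m',.008),((.6628,-.1058),'s',.008),((.4436,-.1972),'d',0)]:
      q=proj(cyl(*p,*SZ[s],z),n,o)
      for a in (q[:72],q[72:]): cv2.polylines(im,[a.round().astype(int)],True,(0,0,255),1)
    cv2.imwrite(f'pics/{n}5.png',im)
a=cv2.imread('pics/side5.png')[100:300,110:360];b=cv2.imread('pics/scene5.png')[100:300,180:380]
cv2.imwrite('pics/z8.png',np.hstack([cv2.resize(a,(450,360),interpolation=2),cv2.resize(b,(340,360),interpolation=2)]))
E
```

```text
t: 34.65
position: [0.6637, -0.1062, 0.1924]
tcp_rot: [3.136, 0.001, 1.571]
ft_force: [-0.2, -0.4, 0.3]
grip_width: 0.0853
t: 35.25
position: [0.5127, -0.1064, 0.2491]
tcp_rot: [3.139, 0.001, 1.57]
ft_force: [1.5, 0.6, -0.5]
grip_width: 0.0852
[ 0.5127 -0.1064  0.2491]
```

View pics/z8.png

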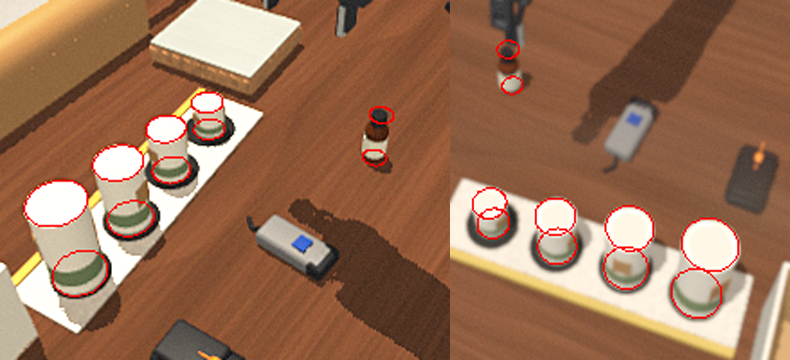

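View pics/wrist5.png

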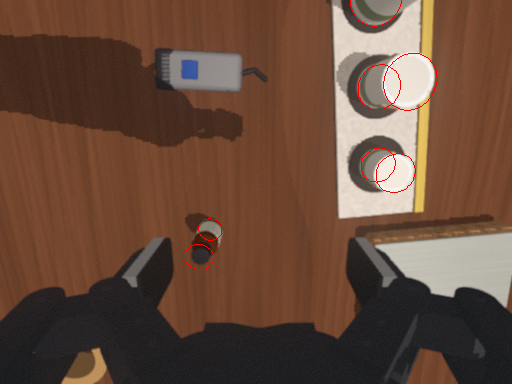

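```bash
python3 -c "
from station import *
print(get_obs()['t'],close_job())"
```

```text
the job is handed in; nothing more can be done
35.4 None
```

All four white tins are standing upright on the pads in size order, with the biggest next to the carton and the smallest by the scale. I picked up and placed each one in turn and handed the job in at 35.4 s. No verdict was reported.

**Last check:** the final scene, side and wrist pictures had the measured pad positions drawn over them. Every tin matched to within about 2 mm, and the dropper bottle was upright where it started. The gripper was open, raised and clear of everything.

**Two things to note:**
- **Tilt in the grip:** the biggest tin hung about 3 mm off vertical while I carried it. It straightened when it touched the pad.
- **Pad positions:** my camera readings put the middle two pads up to 2 mm off a straight line. I aimed at blended values, and the final pictures showed no disagreement from that.

The highest force I saw was about 20 N, at the wrist while setting the biggest tin down.

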